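Lock the ledge guard in front of the kimchi stack

TASK

Pull up the spring plunger of the sliding guard, slide the guard along its rail from its parking place to the bay of the three-high stack of kimchi containers, and let the pin drop fully home into that bay's hole, so that the guard is locked in front of the stack. Never force the pin sideways: it bends under a push of over 15 N when it is in a hole. Leave the containers and everything else on the ledge where they stand.

Things in the scene. Friction and masses are not known exactly. Their poses are not given: they have to be found in the camera images.
- rail: Aluminium guard rail bolted to the ledge, 440 x 44 mm, 34 mm high. Origin: centre of its underside; +y along the rail, +x away from the containers. A steel strip with one square hole per bay (bays at y = -70, 30, 130 mm) lies in its channel, top at z = 34 mm. A saddle with the parking hole covers the strip's end at y = -170 mm, top at z = 35 mm. Holes are 11 mm long along the rail.
- bay0 (a point): Mark of the bay nearest the parking end: dark tick on both lips of the rail; the point is on the rail's centre line, 34 mm above the ledge. The strip was clamped with end float (all holes shifted alike, it does not move when pushed): each bay's hole lies up to 14 mm either way along the rail from its mark and must be found by feel.
- bay1 (a point): The same for the middle bay, 100 mm farther along.
- bay2 (a point): The same for the far bay, another 100 mm along.
- guard: Sliding guard: steel saddle (64 x 50 mm, top at 47 mm) on the rail, with a barrel (22 mm across, top at 66 mm) for the plunger and an upright plate. Origin: on the plunger's axis at the height of the rail's underside; axes as the rail's. Starts locked in the parking hole at rail y = -170 mm, slides 335 mm towards rail +y only, friction 2 N, about 2 N more with the pin riding on the strip.
- plate (a point): Centre of the upright guard plate, 80 mm wide along the rail, 4 mm thick, from 25 to 110 mm above the ledge. It stands 60 mm from the plunger's axis, on the containers' side (-x of the rail).
- plunger: Spring plunger: round upright knob (26 mm across, 28 mm tall) over a 9 mm steel pin. Origin: centre of the knob's underside. Its z in the guard's frame: 70 mm pin home in a hole, 78 riding on the strip (79 on the parking saddle), above 80 clear, 84 upper stop. Spring: 7 N (home) to 13 N (stop), damped. Home, the pin is 8 mm deep with 2 mm total play and bends if pressed sideways by over 15 N.
- stack: The stack of three clipped-together translucent blue kimchi containers (the tallest of three alike piles): 80 x 90 mm, 114 mm tall with a 3 mm vent flap on top. Origin: centre of its underside. It stands in one of the three bays, its centre about 125 mm from the rail's centre line towards -x of the rail and within 5 mm of the bay mark along the rail.
- pair: Pile of two of the same containers, 76 mm tall, in another bay. Origin: centre of its underside.
- single: One such container, 38 mm tall, in the remaining bay. Origin: centre of its underside.
- cup: Steel measuring cup, 62 mm across, 55 mm tall, with a handle, on the far side of the rail. Origin: centre of its underside.
- dish: Small white ceramic dish, 72 mm across, 22 mm tall, on the far side of the rail. Origin: centre of its underside.
- jar: Small glass jar with steel cap, 48 mm across, 60 mm tall, on the far side of the rail. Origin: centre of its underside.
- chopstick1: Wooden chopstick, 7 x 220 x 7 mm, lying on the ledge beyond the parking end of the rail. Origin: centre of its underside, y along it.
- chopstick2: The other chopstick of the pair.
Not all that is in view belongs to the job. Leave any orange or yellow look-alike of the stack alone.

How it is judged:
On the way, in this order (a step that is already met when the one before it is completed fails the run):
1. the plunger is pulled up clear of the parking hole (z of plunger in the frame of guard above 0.0795 m), for 0.1 s.
2. the pin is home in the hole of the bay of the three-high stack (z of plunger in the frame of guard below 0.0725 m and horizontal distance between plate and stack below 0.088 m), for 0.2 s.
At the end, for the whole second after the job is handed in: The guard plate's centre is within 88 mm (horizontally) of the three-high stack's centre, that is in its bay, the plunger is home (its origin less than 72.5 mm above the guard's origin), and guard and stack are at rest (all of step 2 and linear speed of stack below 0.02 m/s and linear speed of guard below 0.01 m/s); the robot touches nothing.
It fails at once if the pin is forced: while it is in a hole it is pressed sideways against the rail with more than 15 N (contact force between plunger and rail above 15 N and z of plunger in the frame of guard below 0.0765 m).
It fails at once if a container is moved more than 15 mm or tipped (distance of any of stack, pair, single from where it was at the start of the episode above 0.015 m or angle between any of stack, pair, single's own z axis and vertical above 0.2 rad).
It fails at once if the cup, dish, jar or a chopstick is moved more than 20 mm (distance of any of cup, dish, jar, chopstick1, chopstick2 from where it was at the start of the episode above 0.02 m).
It also fails if it takes over 42 s, if anything falls off the work surface, if the arm or the gripper's body presses on something with over 40 N, if the wrist force passes 120 N, or if a joint passes its speed limit or range.

ROBOT

A 6-joint arm with a two-finger parallel gripper is mounted at the origin on the work surface. World frame = base frame: x ahead of the robot, y to its left, z up, the work surface at z = 0. Lengths are in m, angles in rad, forces in N, time in s.
With the tool pointing down it reaches from about 0.25 to 0.775 m from the base axis. Payload 4 kg.
Tool frame: the origin (TCP) lies midway between the tips of the shut fingers; the grasp point (between the pads) lies 19 mm behind it (robot.tcp_to_grasp is the z of the grasp point in the tool frame, in m); z points along the fingers, y is the line along which they close (so a half turn about z gives the same grasp; the last joint's range is limited). The gripper opens to 94 mm and grips with 3 to 60 N. Pads are 16 mm wide; open, the fingers measure 119 mm over their backs; the gripper's body (75 mm by 177 mm) begins 78 mm behind the grasp point.
Start: joints at [-1.367, 0.087, 1.371, -0, 1.684, -0.103], TCP at [0.166, -0.524, 0.206] pointing down, gripper open.
Joint ranges: [-3.1, 3.1], [-0.76, 2.03], [0.27, 2.55], [-1.08, 4.22], [0.17, 2.65], [-2.57, 2.57]. Speed limits (rad/s): [2.79, 2.79, 3.14, 3.14, 3.14, 3.14].

INTERFACE

Orientations are given as [roll, pitch, yaw] about the fixed x, y, z axes, in that order (R = Rz(yaw) Ry(pitch) Rx(roll)).
In Python, from bench import robot gives the robot as it stands. The module is installed in compiled form; this text tells all that it offers.
- The arm moves only by the tool move_arm, never from a script. Its argument "motion" is one flat list of numbers, 7 for each row, row after row: the turn, a rotation vector about the tool's x, y, z in units of 45 degrees (1.0 is 45 degrees), then the shift along the tool's x, y, z in units of 100 mm (1.0 is 100 mm), then the opening, from 0 (shut) to 1 (fully open). A call has 1 to 12 rows; each row shifts and turns the commanded pose from where the row before left it, along the tool's axes as they then stand; what a row does not reach is not made up. A row lasts 1/12 s, in which the tool goes at most 41.7 mm and 7.16 degrees, less where a joint would pass 70% of its speed; a pose out of reach is approached as far as the arm can. A call with a number of a shift or a turn outside -1 to 1 is refused whole. A call with a gripper value outside its range is refused whole. The fingers move at their own pace and stop on an object; the grip force is fixed at half the most. Time passes only in rows, so rows that do not move let the fingers close. It gives the time, the measured TCP pose, the force, the opening and the grip force at its end, in the units of the state.
- robot.get_obs(): the state, without advancing time (a new reading comes with each control period).
- robot.snapshot(name): name is "scene" or "side" or "wrist"; returns the picture (480x640x3 uint8, red, green, blue); there is no depth.
- robot.get_calibration(name): a dict with "fx", "fy", "cx", "cy" (pixels), "k1" (the pictures are not rectified: a ray, as slopes to the right and down, at radius r is drawn at 1 + k1 r^2 times it, then the intrinsics apply), "R" (3x3) and "t" (3): a world point X has camera coordinates R X + t. Camera axes: x right, y down, z forward; pixel columns grow to the right and rows downward; lengths in m; the calibration is good to about 2 mm. A picture is of the moment at which its call begins: read the wrist's pose just before it. get_calibration takes no time and is no camera call; for the wrist camera it gives the pose at the moment of the call.
- robot.close_job(): hands the job in; it is judged then, once.
The state is a dict: "time": time; "joint_positions": joint angles; "qvel": joint speeds; "joint_torque": joint torques, N m; "tool_pos": TCP position; "ee_rot": TCP orientation; "wrist_force": force on the tool from outside, world axes, zero at the start; "wrist_torque": the same for the moment, N m; "width": finger opening in m; "finger_force": force on a finger pad.
Only numpy, scipy, OpenCV 4.12 (cv2) and the standard library are available. Lean on these libraries where they do the work, as an engineer would, in place of code of your own. Each camera call takes 0.05 s, during which the arm holds its last target. There are 200 camera calls.

## Working session

There is one attempt and no reset: what is moved stays moved. The work goes in short steps, Python scripts to look and compute and a tool call to move; the robot and the scene stay as the last step left them, time stands still between calls to the robot, and variables do not carry over. Pictures are saved under pics/ and viewed, at most 10 in all, crops included, and the job is handed in when it is done.

Besides the shell and the picture viewer there is one more tool, called after "Emit:" as a command line: name --argument value ..., lists and objects as JSON in quotes. move_arm: Moves the arm, as the interface text tells. Shifts and turns lie within -1 to 1; 1 stands for 100 mm of shift or 45 degrees of turn. Its arguments: {"type":"object","properties":{"motion":{"type":"array","items":{"type":"number"}}},"required":["motion"]}

```bash
mkdir -p pics; python3 - <<'E'
from bench import robot
import cv2,numpy as np
for n in("scene","side"):
    im=robot.snapshot(n); cv2.imwrite(f"pics/{n}0.png",im[:,:,::-1])
    print(n,robot.get_calibration(n))
o=robot.get_obs();print({k:np.round(v,3) for k,v in o.items()}, robot.tcp_to_grasp)
E
```

```text
scene {'fx': 592.3625752325202, 'fy': 592.3625752325202, 'cx': 307.08774562732157, 'cy': 235.37977868800166, 'k1': -0.034590219051120225, 'R': array([[-0.38330339,  0.92355963, -0.01077617],
       [ 0.71677181,  0.29008179, -0.63410624],
       [-0.58250895, -0.25077913, -0.77317084]]), 't': array([ 0.29700331, -0.28300087,  1.42824411])}
side {'fx': 594.6967010894286, 'fy': 594.6967010894286, 'cx': 317.26425111608563, 'cy': 246.81153435946098, 'k1': 0.021152692746809348, 'R': array([[-9.98407174e-01, -5.64151370e-02, -6.68016634e-04],
       [-4.34287042e-02,  7.76030113e-01, -6.29198865e-01],
       [ 3.60147412e-02, -6.28167650e-01, -7.77244069e-01]]), 't': array([0.4938808 , 0.15372678, 1.01674922])}
{'time': np.float64(0.1), 'joint_positions': array([-1.367,  0.088,  1.372, -0.   ,  1.684, -0.103]), 'qvel': array([-0.   , -0.001, -0.004,  0.001,  0.002,  0.002]), 'joint_torque': array([ 1.0000e-03, -3.4125e+01, -3.0330e+01,  7.2000e-02,  3.0000e-02,
       -0.0000e+00]), 'tool_pos': array([ 0.166, -0.524,  0.204]), 'ee_rot': array([-3.14 , -0.   ,  0.307]), 'wrist_force': array([-0.344, -0.106, -0.177]), 'wrist_torque': array([-0.018,  0.033, -0.029]), 'finger_force': np.float64(0.0), 'width': np.float64(0.094)} -0.0188
```

View pics/scene0.png

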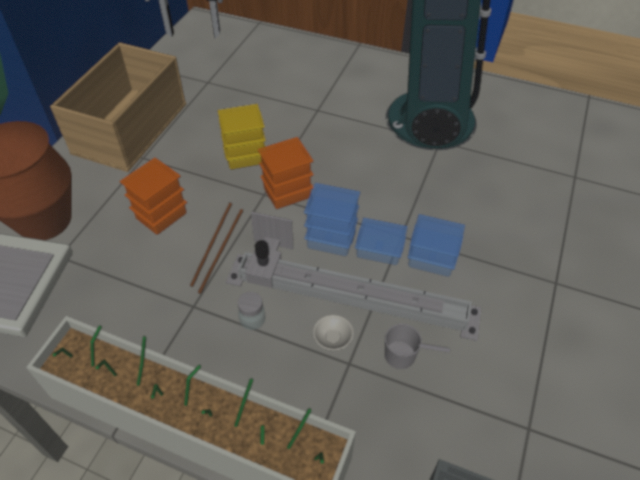

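View pics/side0.png

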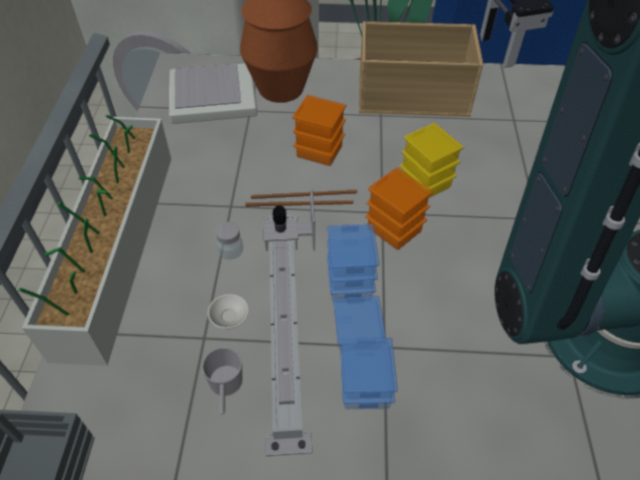

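The three-high blue stack is next to the parking end, in bay0: scene image about (333,215), side image about (353,260). The knob is at scene (262,250) and side (280,215).

```bash
python3 - <<'E'
import cv2,numpy as np
a=cv2.imread("pics/scene0.png")[230:330,225:485]; b=cv2.imread("pics/side0.png")[200:460,250:335]
b=cv2.rotate(b,cv2.ROTATE_90_COUNTERCLOCKWISE) # col=row-200,row=334-col
c=np.vstack([a,b]); c=cv2.resize(c,None,fx=3,fy=3,interpolation=cv2.INTER_CUBIC); cv2.imwrite("pics/crop.png",c); print(c.shape)
E
```

```text
(555, 780, 3)
```

View pics/crop.png

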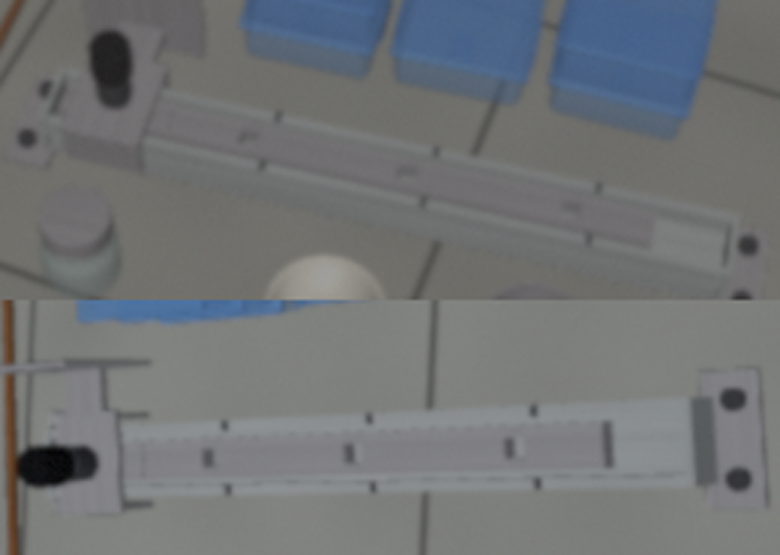

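Both crops show the bay ticks, and the strip holes can be seen too. In the crop, bay0's hole is at (248,137) in the scene view and (208,457) in the side view, offset from the ticks toward the parking end.

```bash
cat > h.py <<'E'
import numpy as np,cv2
from bench import robot
def ray(n,p,c=None):
    c=c or robot.get_calibration(n); K=np.array([[c["fx"],0,c["cx"]],[0,c["fy"],c["cy"]],[0,0,1]])
    q=cv2.undistortPoints(np.array([[p]],float),K,np.array([c["k1"],0,0,0,0.]))[0,0]
    return -c["R"].T@c["t"], c["R"].T@np.r_[q,1]
def onz(n,p,z):
    o,d=ray(n,p); return o+d*(z-o[2])/d[2]
S=lambda x,y:(225+x/3,230+y/3)
D=lambda x,y:(334-(y-300)/3,200+x/3)
def tri(p,q):
    a,d=ray("scene",p);b,e=ray("side",q);s=np.linalg.lstsq(np.c_[d,-e],b-a,rcond=None)[0]
    return (a+d*s[0]+b+e*s[1])/2,np.linalg.norm(a+d*s[0]-b-e*s[1])
E
python3 - <<'E'
from h import *
np.set_printoptions(precision=4,suppress=True)
T=[[(278,117),(262,165)],[(436,152),(423,202)],[(598,188),(588,239)]]
U=[[(224,426),(228,489)],[(369,419),(373,487)],[(533,410),(537,483)]]
H=[(248,137),(405,171),(571,208)];G=[(208,457),(350,453),(511,447)]
for n,f,t,h in(("scene",S,T,H),("side",D,U,G)):
    P=np.array([[onz(n,f(*p),.034) for p in r] for r in t]);m=P.mean(1); u=m[2]-m[0];u/=np.linalg.norm(u)
    print(n,m,"yaw",np.degrees(np.arctan2(u[1],u[0])),np.diff(m@u),"width",np.linalg.norm(P[:,0]-P[:,1],axis=1))
    print("park",m.mean(0)-200*u/1000, "holeoff",[(onz(n,f(*p),.034)-mm)@u for p,mm in zip(h,m)])
# knob: top centre & bottom of knob
print("knobtop",tri(S(109,44),D(35,467)))
print("scene knob top",onz("scene",S(109,44),.098),"side",onz("side",D(35,467),.098))
E
```

```text
scene [[ 0.5612 -0.0724  0.034 ]
 [ 0.5496  0.0271  0.034 ]
 [ 0.5379  0.1258  0.034 ]] yaw 96.71345930791279 [0.1001 0.0994] width [0.0374 0.0378 0.0374]
park [ 0.5729 -0.1718  0.034 ] holeoff [np.float64(-0.013871359031295723), np.float64(-0.015250908675070528), np.float64(-0.013276240251029693)]
side [[ 0.5624 -0.0737  0.034 ]
 [ 0.5505  0.0257  0.034 ]
 [ 0.5379  0.1247  0.034 ]] yaw 97.05861287982196 [0.1002 0.0998] width [0.0373 0.0379 0.0381]
park [ 0.5749 -0.1729  0.034 ] holeoff [np.float64(-0.013292292790509516), np.float64(-0.01373402321836671), np.float64(-0.013777323105671934)]
knobtop (array([ 0.5738, -0.1705,  0.0965]), np.float64(0.0023198875759861295))
scene knob top [ 0.5739 -0.171   0.098 ] side [ 0.574  -0.1677  0.098 ]
```

Emit:
move_arm --motion '[0,0,0,0.354,-0.152,0,0.64,0,0,0,0.354,-0.152,0,0.64,0,0,0,0.354,-0.152,0,0.64,0,0,0,0.354,-0.152,0,0.64,0,0,0,0.354,-0.152,0,0.64,0,0,0,0.354,-0.152,0,0.64,0,0,0,0.354,-0.152,0,0.64,0,0,0,0.354,-0.152,0,0.64,0,0,0,0.354,-0.152,0,0.64,0,0,0,0.354,-0.152,0,0.64,0,0,0,0.354,-0.152,0,0.64,0,0,0,0.354,-0.152,0,0.64]'

```text
time: 1.1
tool_pos: [0.5169, -0.2205, 0.205]
ee_rot: [-3.141, 0.001, 0.307]
wrist_force: [0.2, 0.1, 0.6]
width: 0.0603
finger_force: 0.0
```

Emit:
move_arm --motion '[0,0,-0.15,0,0,0,0.64,0,0,-0.15,0,0,0,0.64,0,0,-0.15,0,0,0,0.64,0,0,-0.15,0,0,0,0.64,0,0,-0.15,0,0,0,0.64,0,0,-0.15,0,0,0,0.64,0,0,-0.15,0,0,0,0.64,0,0,-0.15,0,0,0,0.64,0,0,-0.15,0,0,0,0.64,0,0,-0.15,0,0,0,0.64,0,0,-0.15,0,0,0,0.64,0,0,-0.11,0,0,0,0.64]'

```text
time: 2.1
tool_pos: [0.5157, -0.222, 0.2047]
ee_rot: [-3.14, -0.001, 1.694]
wrist_force: [-0.1, -0.1, -0.5]
width: 0.06
finger_force: 0.0
```

```bash
python3 - <<'E'
from h import *
o=robot.get_obs();c=robot.get_calibration("wrist");im=robot.snapshot("wrist");cv2.imwrite("pics/w1.png",im[:,:,::-1])
import pickle;pickle.dump(c,open("w1.pkl","wb"));print(o["time"],o["tool_pos"],o["ee_rot"],o["joint_positions"])
E
```

```text
2.1 [ 0.51565827 -0.22201378  0.20473475] [-3.14040080e+00 -7.17559742e-04  1.69439342e+00] [-5.07466843e-01  1.13945560e-01  1.34309965e+00 -1.24667057e-04
  1.68593311e+00 -6.31078603e-01]
```

View pics/w1.png

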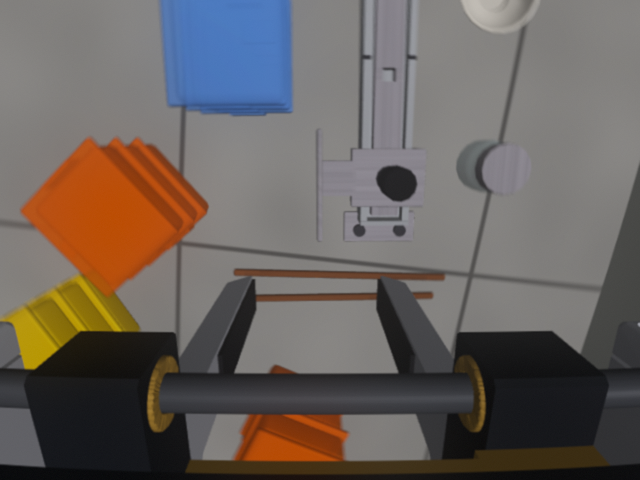

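The wrist view shows the bay0 hole at about (388,75), the ticks at (367,57) and (413,57), and the knob at about (397,183). Next I measure these precisely.

```bash
python3 - <<'E'
from h import *
import pickle;c=pickle.load(open("w1.pkl","rb"))
im=cv2.imread("pics/w1.png");g=cv2.cvtColor(im,cv2.COLOR_BGR2GRAY)
print(g[60:92,388]); print(g[75,372:408]);print(g[50:64,368],g[50:64,413])
m=(g[150:220,360:440]<45).astype(np.uint8);x,y,w,h=cv2.boundingRect(m);print("knob box",x+360,y+150,w,h)
_,(cx,cy),r=0,*cv2.minEnclosingCircle(cv2.findNonZero((g[150:220,360:440]<45).astype(np.uint8)));print(cx+360,cy+150,r)
def oz(p,z):
    o,d=ray("",p,c);return (o+d*(z-o[2])/d[2]).round(4)
for p in[(367,57),(413,57),(388,75),(388,69),(388,81)]:print(p,oz(p,.034))
print("saddle edges",oz((388,149),.047),oz((388,206),.047))
print("knob L/R/top/bottom",[oz(p,.098) for p in((x+360,182),(x+360+w,182),(397,y+150),(397,y+150+h))])
print("cam",-c["R"].T@c["t"])
E
```

```text
[132 132 132 133 133 133 126 104  73  79 119 143 150 149 151 151 150 150
 150 150 148 142 135 133 133 134 133 133 133 133 134 133]
[128 109 102 111 125 132 132 133 133 134 138 141 144 146 147 149 151 149
 147 139 121  99  90  98 115 128 133 132 131 133 137 132 118  97  82  95]
[152 152 152 149 132  91  63  57  74 112 142 151 151 151] [152 152 153 149 131 104  70  56  69 108 139 150 152 151]
knob box 378 167 38 33
396.0 182.0 19.235483169555664
(367, 57) [ 0.5399 -0.0763  0.034 ]
(413, 57) [ 0.5783 -0.0712  0.034 ]
(388, 75) [ 0.5597 -0.0882  0.034 ]
(388, 69) [ 0.5589 -0.0835  0.034 ]
(388, 81) [ 0.5605 -0.093   0.034 ]
saddle edges [ 0.5673 -0.149   0.047 ] [ 0.5755 -0.1974  0.047 ]
knob L/R/top/bottom [array([ 0.5547, -0.1733,  0.098 ]), array([ 0.5825, -0.1698,  0.098 ]), array([ 0.5667, -0.1608,  0.098 ]), array([ 0.5709, -0.1847,  0.098 ])]
cam [ 0.50603237 -0.14861273  0.38391432]
```

Emit:
move_arm --motion '[0,0,0,0.142,0.207,0,0.64,0,0,0,0.142,0.207,0,0.64,0,0,0,0.142,0.207,0,0.64,0,0,0,0,0,0.3,0.64,0,0,0,0,0,0.3,0.64,0,0,0,0,0,0.3,0.64,0,0,0,0,0,0.3,0.64,0,0,0,0,0,0.167,0.64,0,0,0,0,0,0,0.64,0,0,0,0,0,0,0.64]'

```text
time: 2.98
tool_pos: [0.5717, -0.1722, 0.0674]
ee_rot: [-3.139, -0.002, 1.688]
wrist_force: [0.6, 1.2, 0.2]
width: 0.0605
finger_force: 0.0
```

```bash
python3 - <<'E'
from h import *
a=robot.snapshot("scene")[170:330,200:360,::-1];b=robot.snapshot("side")[140:300,220:380,::-1]
cv2.imwrite("pics/g.png",cv2.resize(np.hstack([a,b]),None,fx=2.5,fy=2.5,interpolation=cv2.INTER_CUBIC))
E
```

```text
(no output)
```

View pics/g.png

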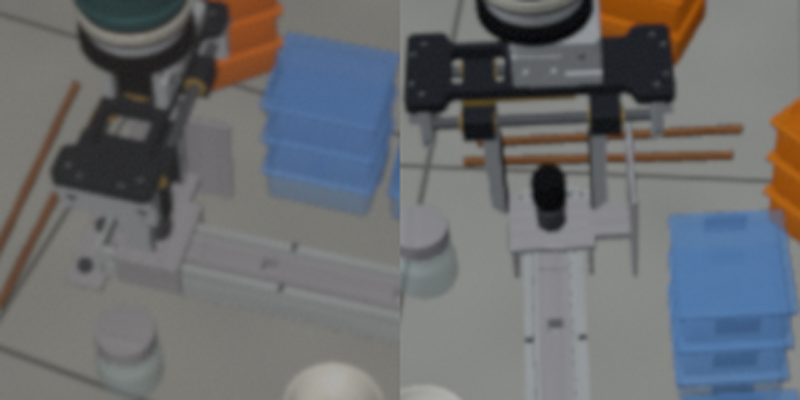

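The fingers straddle the knob with it centred between them (side crop: fingers at 495 and 600, knob at 549), and they clear the plate. Closing now.

Emit:
move_arm --motion '[0,0,0,0,0,0,0.4,0,0,0,0,0,0,0.32,0,0,0,0,0,0,0.2,0,0,0,0,0,0,0.1,0,0,0,0,0,0,0,0,0,0,0,0,0,0]'

```text
time: 3.58
tool_pos: [0.5725, -0.1726, 0.0691]
ee_rot: [-3.141, 0.0, 1.689]
wrist_force: [-0.5, 0.3, -0.5]
width: 0.0248
finger_force: 30.0
```

Emit:
move_arm --motion '[0,0,0,0,0,-0.03,0,0,0,0,0,0,-0.03,0,0,0,0,0,0,-0.03,0,0,0,0,0,0,-0.03,0,0,0,0,0,0,0,0,0,0,0,0,0,0,0]'

```text
time: 4.08
tool_pos: [0.5724, -0.1723, 0.0798]
ee_rot: [-3.141, -0.001, 1.689]
wrist_force: [4.6, -0.1, -12.0]
width: 0.0258
finger_force: 30.0
```

Emit:
move_arm --motion '[0,0,0,0.05,0,0,0,0,0,0,0.1,0,0,0,0,0,0,0.12,0,0,0,0,0,0,0.12,0,0,0,0,0,0,0.12,0,0,0,0,0,0,0.12,0,0,0,0,0,0,0.1,0,0,0,0,0,0,0.07,0,0,0,0,0,0,0.04,0,0,0,0,0,0,0,0,0,0,0,0,0,0,0,0,0]'

```text
time: 5.0
tool_pos: [0.5622, -0.0877, 0.0805]
ee_rot: [-3.141, -0.003, 1.69]
wrist_force: [1.7, 2.0, -13.2]
width: 0.0252
finger_force: 30.0
```

Emit:
move_arm --motion '[0,0,0,0,0,0.02,0,0,0,0,0,0,0.02,0,0,0,0,0,0,0.01,0,0,0,0,0,0,0,0,0,0,0,0,0,0,0]'

```text
time: 5.42
tool_pos: [0.5624, -0.089, 0.0764]
ee_rot: [-3.141, -0.001, 1.689]
wrist_force: [-1.6, 3.3, -6.9]
width: 0.0254
finger_force: 30.0
```

Emit:
move_arm --motion '[0,0,0,0.01,0,0,0,0,0,0,0,0,0,0,0,0,0,0,0,0,0]'

```text
time: 5.67
tool_pos: [0.5624, -0.0889, 0.0763]
ee_rot: [-3.141, 0.002, 1.689]
wrist_force: [-2.4, -0.1, -4.2]
width: 0.0257
finger_force: 30.0
```

Emit:
move_arm --motion '[0,0,0,0.01,0,0,0,0,0,0,0,0,0,0,0,0,0,0,0,0,0]'

```text
time: 5.92
tool_pos: [0.5622, -0.0877, 0.0748]
ee_rot: [-3.141, 0.001, 1.689]
wrist_force: [0.3, -2.4, -9.6]
width: 0.0255
finger_force: 30.0
```

Emit:
move_arm --motion '[0,0,0,0,0,0.015,0,0,0,0,0,0,0.015,0,0,0,0,0,0,0,0,0,0,0,0,0,0,0]'

```text
time: 6.25
tool_pos: [0.5622, -0.0872, 0.0723]
ee_rot: [-3.141, 0.0, 1.689]
wrist_force: [-0.9, -2.1, -8.7]
width: 0.0252
finger_force: 30.0
```

The spring load stays around 9 N while the tool lowers, so the pin has entered the hole. Lowering the rest of the way.

Emit:
move_arm --motion '[0,0,0,0,0,0.015,0,0,0,0,0,0,0.01,0,0,0,0,0,0,0.01,0,0,0,0,0,0,0,0,0,0,0,0,0,0,0]'

```text
time: 6.67
tool_pos: [0.5622, -0.0872, 0.0692]
ee_rot: [-3.141, 0.0, 1.689]
wrist_force: [-2.3, -2.9, -7.6]
width: 0.0254
finger_force: 30.0
```

Emit:
move_arm --motion '[0,0,0,0,0,0.01,0,0,0,0,0,0,0,0,0,0,0,0,0,0,0.35,0,0,0,0,0,0,0.5,0,0,0,0,0,0,0.64,0,0,0,0,0,0,0.64,0,0,0,0,0,0,0.64]'

```text
time: 7.25
tool_pos: [0.5637, -0.087, 0.0696]
ee_rot: [3.138, 0.001, 1.689]
wrist_force: [-0.3, 0.1, -0.2]
width: 0.0554
finger_force: 0.0
```

Emit:
move_arm --motion '[0,0,0,0,0,-0.2,0.64,0,0,0,0,0,-0.35,0.64,0,0,0,0,0,-0.35,0.64,0,0,0,0,0,-0.35,0.64,0,0,0,0,0,-0.35,0.64,0,0,0,-0.4,0,0,0.64,0,0,0,-0.4,0,0,0.64,0,0,0,-0.4,0,0,0.64,0,0,0,0,0,0,0.64,0,0,0,0,0,0,0.64]'

```text
time: 8.08
tool_pos: [0.5766, -0.2081, 0.2278]
ee_rot: [-3.141, -0.001, 1.686]
wrist_force: [0.3, 1.6, 0.6]
width: 0.0606
finger_force: 0.0
```

```bash
python3 - <<'E'
from h import *
w=cv2.resize(robot.snapshot("wrist")[:,:,::-1],(400,300))
a=robot.snapshot("scene")[170:330,200:360,::-1];b=robot.snapshot("side")[180:340,220:380,::-1]
z=cv2.resize(np.hstack([a,b]),None,fx=2.4,fy=2.4,interpolation=cv2.INTER_CUBIC)
c=np.zeros((300,z.shape[1],3),np.uint8);c[:,:400]=w;cv2.imwrite("pics/e.png",np.vstack([z[:290],c]))
E
```

```text
(no output)
```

View pics/e.png

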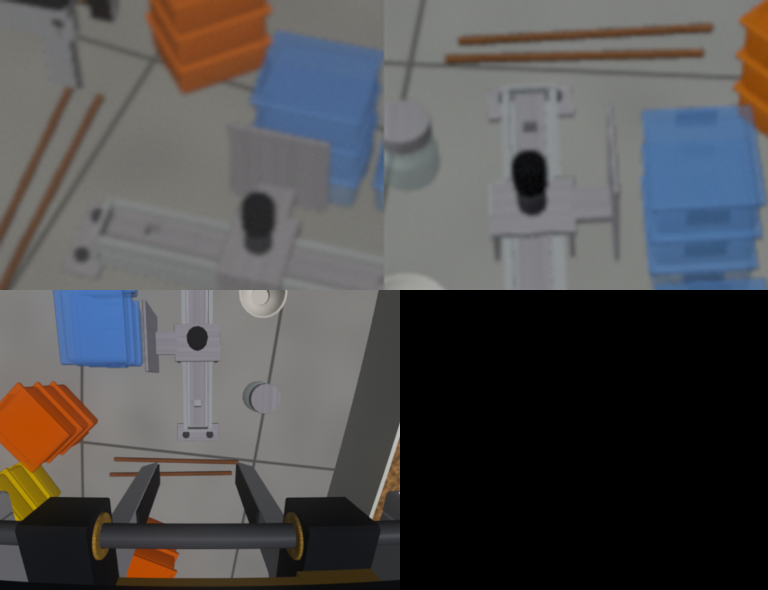

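The guard stands in front of the stack. Before handing in, I check that the knob is at the same height as it was when parked with the pin home.

```bash
python3 - <<'E'
from h import *
new={n:robot.snapshot(n)[:,:,::-1] for n in("scene","side")}
def blob(im,b):
    x0,x1,y0,y1=b;g=cv2.cvtColor(np.ascontiguousarray(im[y0:y1,x0:x1]),cv2.COLOR_BGR2GRAY)
    n,l,s,c=cv2.connectedComponentsWithStats((g<60).astype(np.uint8));i=1+np.argmax(s[1:,4]);print(s[i]);return c[i]+[x0,y0]
for t,bs,bd,im in(("old",(250,275,235,270),(268,292,200,235),{n:cv2.imread(f"pics/{n}0.png") for n in new}),("new",(295,322,240,280),(266,296,236,275),new)):
    p,q=blob(im["scene"],bs),blob(im["side"],bd);print(t,p,q,tri(p,q))
o=robot.get_obs();print(o["time"])
E
```

```text
[  5   6  14  24 254]
[  5   5  13  27 289]
old [261.7519685  251.88976378] [279.36678201 217.51903114] (array([ 0.57383808, -0.17209267,  0.07683734]), np.float64(0.0008707501329284294))
[  6  11  13  24 251]
[  8   7  14  26 295]
new [307.12350598 261.65737052] [280.54237288 254.99322034] (array([ 0.56327947, -0.08675329,  0.07611704]), np.float64(0.0003498664337937218))
8.3333
```

The knob height matches the parked, pin-home height to within 1 mm (riding on the strip would read 8 mm higher), so I'm handing in.

```bash
python3 -c "
from bench import robot
print(robot.close_job())"
```

```text
the job is handed in; nothing more can be done
None
```

The guard is locked in bay0 in front of the three-high stack with the pin fully home, checked by camera, and the job was handed in at about 8.3 s; the hand-in call returned no verdict.

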